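# Snap open the folding recipe stand

### The job

Two bamboo folding stands lie folded flat on the kitchenette counter. Take the wider one, the recipe stand, by its pull tab and swing its panel up and over until it snaps fully open and leans back against its stop. Leave the narrow ladle stand folded, and do not disturb the cruet or the measuring cup.

Things in the scene. Friction and masses are not known exactly. Their poses are not given: they have to be found in the camera images.
- recipe_stand: The wider bamboo folding stand, fixed to the counter. Low frame 150 mm deep (x -70 to +80 mm), 170 mm wide (y), top at z = 18 mm. Origin: on the counter, mid-width; x points from the pull tab to the hinge (away from the robot, up to 0.3 rad off), y along the hinge, z up. The hinge line is parallel to y at x = +65, z = 26 mm. A thin steel spring lies 6 mm off its +y side.
- recipe_stand_tab (a point): Pinching place mid pull tab, 163 mm from the hinge; turns with the panel (170 mm wide, 8 thick, reaching 125 mm from the hinge, 0.14 kg). The tab, 18 mm wide (y), 9 thick, sticks out of the middle of the free edge to 182 mm from the hinge. Folded, it is level at z = 26 mm, overhanging the frame towards -x, the counter free below and beside it. x points to the hinge.
- recipe_stand_panel (a joint): Angle of the recipe stand's panel: 0 folded flat, growing as the tab rises and swings over towards the stand's +x; 1.92 fully open, leaning 20 degrees back past upright on its stop. Over-centre spring: below about 1.1 rad it pulls the panel shut (3 to 4 N upward at the tab starts it); let go above 1.2 rad, the panel flies open by itself.
- ladle_stand_tab (a point): Pull tab of the other, narrow bamboo stand (panel and frame 90 mm wide, otherwise built alike and just as springy). The point is mid tab, 26 mm above the counter while folded; x points to its hinge, 163 mm away. This stand must stay folded.
- cruet: Small amber glass cruet with a steel twist cap, 56 mm across, 101 mm tall, standing loose beyond the stands near the middle of the counter. Origin: centre of its underside, z up.
- measuring_cup: Stainless measuring cup, 68 mm across, 52 mm tall, flat handle reaching 83 mm from its centre along its x, standing loose between the stands, on the robot's side of them. Origin: centre of its underside, z up.
Things that resemble listed ones, but are neither listed nor needed, are in the scene too. Leave any blue or white look-alike of the part that bears ladle_stand_tab alone.

How it is judged:
By the outcome, as a careful person would: the job done as asked, in the order asked, and still so for the second after the job is handed in, with the robot touching nothing.
It also fails if it takes over 38 s, if anything falls off the work surface, if the arm or the gripper's body presses on something with over 40 N, if the wrist force passes 120 N, or if a joint passes its speed limit or range.

### The arm

A 7-joint arm with a two-finger parallel gripper is mounted at the origin on the work surface. World frame = base frame: x ahead of the robot, y to its left, z up, the work surface at z = 0. Lengths are in m, angles in rad, forces in N, time in s.
With the tool pointing down it reaches from about 0.4 to 0.85 m from the base axis. Payload 10.4 kg.
Tool frame: the origin (TCP) lies midway between the tips of the shut fingers; the grasp point (between the pads) lies 19 mm behind it; y points along the fingers, x is the direction in which the jaws open and shut, and the axes are right-handed (so a half turn about y gives the same grasp; the last joint's range is limited). The gripper opens to 87 mm and grips with 3 to 60 N. Pads are 19 mm wide; open, the fingers measure 117 mm over their backs; the gripper's body (75 mm by 190 mm) begins 51 mm behind the grasp point.
Start: joints at [1.211, 0.332, -0.065, 1.46, 0.022, 1.35, -0.088], TCP at [0.207, -0.59, 0.223] pointing down, gripper open.
Joint ranges: [-2.6, 2.6], [-0.5, 2.12], [-1.47, 1.34], [0.16, 2.42], [-1.27, 4.41], [0.06, 2.06], [-2.6, 2.6]. Speed limits (rad/s): [2.22, 2.22, 2.79, 2.79, 3.14, 3.14, 3.14].

### API

Orientations are given as a unit quaternion [x, y, z, w].
In Python, from bench import * gives the robot as it stands.
- The arm moves only by the tool jog_arm, never from a script. Its argument "commands" is a list of rows, each an object with "translation": the shift along the world's x, y, z in mm, a list of three; "twist": the turn about the world's z in rad. A call has 1 to 20 rows; each row shifts and turns the commanded pose from where the row before left it; what a row does not reach is not made up. A row lasts 1/10 s, in which the tool goes at most 50 mm and 8.59 degrees, less where a joint would pass 70% of its speed; a pose out of reach is approached as far as the arm can. A call is refused whole if a number of a shift passes 50 or a number of a turn 0.15, either way. A call with a gripper value outside its range is refused whole. "grip" is the closure, from 0 (fully open) to 1 (shut), set as the call begins (left out, the last holds). The fingers move at their own pace and stop on an object; "grip_force" is the grip in N (left out, the last holds). Time passes only in rows, so rows that do not move let the fingers close. It gives the time, the measured TCP pose, the force and the opening at its end, in the units of the state.
- read_state(): the state, without advancing time (a new reading comes with each control period).
- camera(name): name is "scene" or "top" or "wrist"; returns a dict with "img" (400x640x3 uint8, red, green, blue), "fx", "fy", "cx", "cy" (pixels), "cam_to_world" (4x4, takes a point from camera to world coordinates). Camera axes: x right, y down, z forward; pixel columns grow to the right and rows downward; lengths in m; the calibration is good to about 2 mm. A picture is of the moment at which its call begins. There is no depth.
- close_job(): hands the job in, once; it reports no verdict.
The state is a dict: "time": time; "joint_positions": joint angles; "joint_vel": joint speeds; "joint_torque": joint torques, N m; "ee_pos": TCP position; "eef_rot": TCP orientation; "ft_force": force on the tool from outside, world axes, zero at the start; "torque": the same for the moment, N m; "width": finger opening in m.
Only numpy, scipy, OpenCV 4.12 (cv2) and the standard library are available. Lean on these libraries where they do the work, as an engineer would, in place of code of your own. Each camera call takes 0.05 s, during which the arm holds its last target.

## Working session

There is one attempt and no reset: what is moved stays moved. The work goes in short steps, Python scripts to look and compute and a tool call to move; the robot and the scene stay as the last step left them, time stands still between calls to the robot, and variables do not carry over. Pictures are saved under pics/ and viewed, and the job is handed in when it is done.

Besides the shell and the picture viewer there is one more tool, called after ">>>" by a JSON object that holds its "fn" and its "kwargs". jog_arm: Moves the arm, as the interface text tells. Its arguments: {"type":"object","properties":{"commands":{"type":"array"},"grip":{"type":"number"},"grip_force":{"type":"number"}},"required":["commands"]}

```bash
mkdir -p pics; python3 - <<'E'
from bench import *
import cv2,numpy as np
s=read_state();print({k:np.round(v,3) for k,v in s.items()})
for n in("scene","top"):
    c=camera(n);cv2.imwrite(f"pics/{n}1.png",c["img"][...,::-1]);print(n,c["fx"],c["cx"],c["cy"],np.round(c["cam_to_world"],3).tolist())
    np.savez(f"{n}1.npz",**c)
E
```

```text
{'time': np.float64(0.0), 'joint_positions': array([ 1.211,  0.333, -0.065,  1.461,  0.022,  1.35 , -0.089]), 'joint_vel': array([ 0.   , -0.   ,  0.001, -0.001, -0.002,  0.   , -0.   ]), 'joint_torque': array([ 0.0000e+00, -6.2324e+01,  2.5000e-02, -3.8989e+01, -6.1000e-02,
        4.0000e-02,  0.0000e+00]), 'ee_pos': array([ 0.206, -0.59 ,  0.222]), 'eef_rot': array([-0.576,  0.41 , -0.409,  0.577]), 'ft_force': array([0.698, 0.201, 0.066]), 'torque': array([-0.008, -0.05 ,  0.   ]), 'width': np.float64(0.087)}
scene 487.27927243896454 314.12310943839174 197.00421753425056 [[0.84, 0.327, -0.433, 1.009], [0.542, -0.498, 0.677, -0.7], [0.005, -0.803, -0.596, 0.655], [0.0, 0.0, 0.0, 1.0]]
top 516.9062783719995 322.5538574385105 205.30906356845708 [[-0.011, -0.995, 0.098, 0.458], [-1.0, 0.011, 0.002, -0.027], [-0.003, -0.098, -0.995, 1.232], [0.0, 0.0, 0.0, 1.0]]
```

View pics/top1.png

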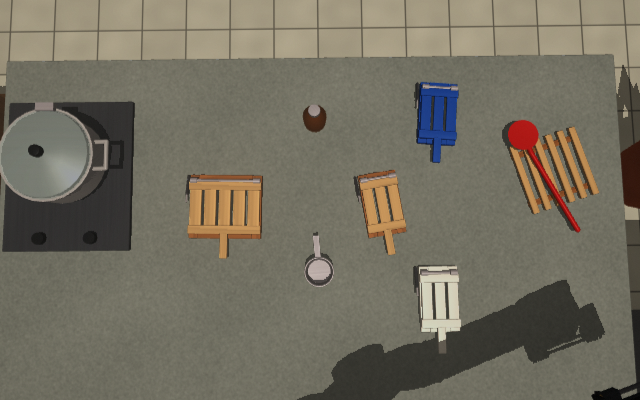

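View pics/scene1.png

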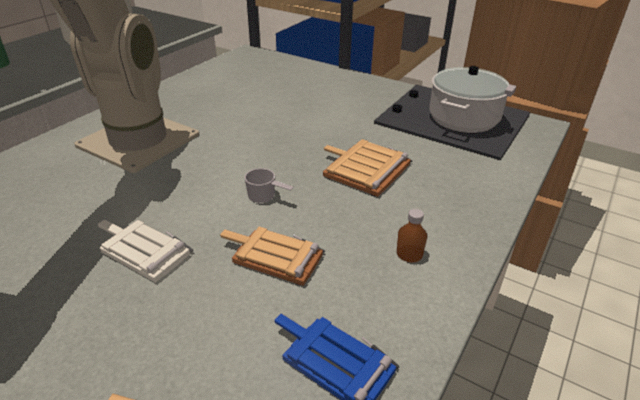

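```bash
cat > h.py <<'E'
import numpy as np,cv2
def px2w(c,u,v,z):
    M=c["cam_to_world"];d=M[:3,:3]@np.array([(u-c["cx"])/c["fx"],(v-c["cy"])/c["fy"],1]);o=M[:3,3]
    return o+d*(z-o[2])/d[2]
def w2px(c,p):
    M=c["cam_to_world"];q=M[:3,:3].T@(np.asarray(p)-M[:3,3]);return c["fx"]*q[0]/q[2]+c["cx"],c["fy"]*q[1]/q[2]+c["cy"]
E
python3 - <<'E'
from h import *
from scipy.spatial.transform import Rotation as R
c=np.load("top1.npz");s=np.load("scene1.npz")
a=cv2.resize(c["img"][160:270,170:280],None,fx=5,fy=5,interpolation=cv2.INTER_CUBIC)
cv2.imwrite("pics/t_crop.png",a[...,::-1])
a=cv2.resize(s["img"][125:205,310:420],None,fx=6,fy=6,interpolation=cv2.INTER_CUBIC)
cv2.imwrite("pics/s_crop.png",a[...,::-1])
print(R.from_quat([-0.576,0.41,-0.409,0.577]).as_matrix().round(3))
E
```

```text
[[ 0.329 -0.     0.944]
 [-0.944  0.002  0.329]
 [-0.002 -1.     0.   ]]
```

View pics/t_crop.png

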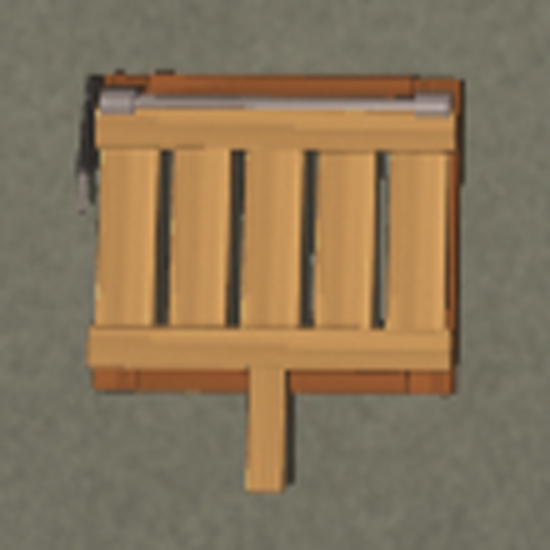

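View pics/s_crop.png

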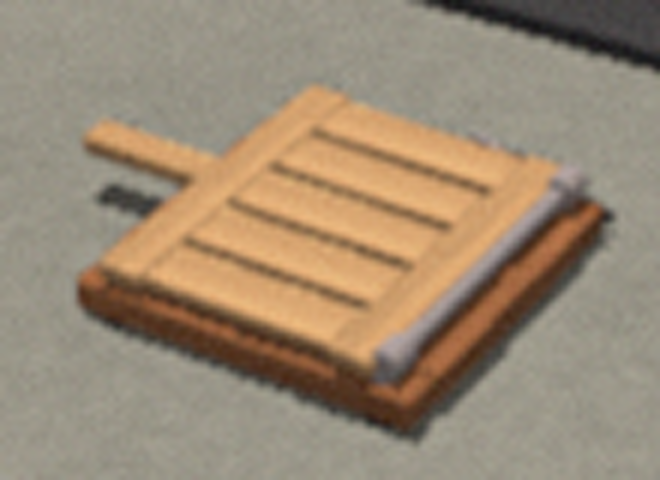

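The wide one at top (225,207), scene (367,165), has natural bamboo colour, five slats and the spring on its left (+y). It is about twice as wide as the narrow bamboo stand at top (383,203). The blue (437,115) and white (440,300) look-alikes don't fit, so the wide one is the recipe stand. Its tab runs down to top pixel (223,257).

```bash
python3 - <<'E'
from h import *
c=np.load("top1.npz");s=np.load("scene1.npz")
f=lambda x,y:px2w(c,170+(x+.5)/5-.5,160+(y+.5)/5-.5,.030)
P={k:f(*v) for k,v in dict(tl=(247,491),tr=(284,491),jl=(248,368),jr=(286,369),fl=(88,368),fr=(450,371),hl=(97,110),hr=(456,113)).items()}
for k,v in P.items():print(k,v.round(4))
y=P['fl']-P['fr'];yaw1=np.arctan2(-y[0],y[1])
m=(P['jl']+P['jr'])/2-(P['tl']+P['tr'])/2;yaw2=np.arctan2(m[1],m[0])
w=P['hl']-P['hr'];print(yaw1,yaw2,np.arctan2(-w[0],w[1]),np.linalg.norm(y),np.linalg.norm(m))
yaw=(yaw1*2+yaw2)/3
e=(P['tl']+P['tr'])/2;t=e+.019*np.array([np.cos(yaw),np.sin(yaw),0]);t[2]=.026
h=t+.163*np.array([np.cos(yaw),np.sin(yaw),0])
print('tab',t,'hinge',h)
g=lambda x,y:px2w(s,310+(x+.5)/6-.5,125+(y+.5)/6-.5,.0305)
a=[g(85,137),g(108,122),g(215,160),g(185,180)];print('scene tab end',np.round(a,4))
for u,v in((319,285),(317,235)):print('cup',px2w(c,u,v,0.0 if u==319 else .045).round(3))
E
```

```text
tl [0.4576 0.216  0.03  ]
tr [0.4574 0.1989 0.03  ]
jl [0.5145 0.2161 0.03  ]
jr [0.5139 0.1984 0.03  ]
fl [0.5154 0.2905 0.03  ]
fr [0.5121 0.1221 0.03  ]
hl [0.6365 0.2881 0.03  ]
hr [0.6331 0.1194 0.03  ]
-0.01947022077463152 -0.004358400149867651 -0.019915232614205743 0.16842677986675472 0.05666465494140083
tab [0.47654175 0.20720924 0.026     ] hinge [0.63952477 0.20485675 0.026     ]
scene tab end [[0.4639 0.1953 0.0305]
 [0.4655 0.2109 0.0305]
 [0.5181 0.209  0.0305]
 [0.5157 0.1888 0.0305]]
cup [ 0.391 -0.014  0.   ]
cup [ 0.507 -0.011  0.045]
```

>>> {"fn": "jog_arm", "kwargs": {"commands": [{"translation": [30,38,0],"twist": -0.02},{"translation": [30,40,0],"twist": -0.02},{"translation": [30,40,0],"twist": -0.02},{"translation": [30,40,0],"twist": -0.02},{"translation": [30,40,0],"twist": -0.02},{"translation": [30,40,0],"twist": -0.02},{"translation": [30,40,0],"twist": -0.02},{"translation": [30,40,0],"twist": -0.02},{"translation": [3,40,0],"twist": -0.02},{"translation": [3,40,0],"twist": -0.02},{"translation": [3,40,0],"twist": -0.02},{"translation": [3,40,0],"twist": -0.02},{"translation": [3,40,0],"twist": -0.02},{"translation": [3,40,0],"twist": -0.02},{"translation": [3,40,0],"twist": -0.02},{"translation": [3,40,0],"twist": -0.02},{"translation": [3,40,0],"twist": -0.02},{"translation": [3,40,0],"twist": -0.015},{"translation": [2,38,0],"twist": 0},{"translation": [0,0,0],"twist": 0}], "grip": 0, "grip_force": 25}}

```text
time: 2.1
ee_pos: [0.4773, 0.1718, 0.2225]
eef_rot: [-0.497, 0.503, -0.502, 0.498]
ft_force: [0.8, 0.5, -0.1]
width: 0.0872
```

```bash
python3 - <<'E'
from bench import *
from h import *
from scipy.spatial.transform import Rotation as R
s=read_state();print(R.from_quat(s["eef_rot"]).as_matrix().round(3),s["ee_pos"])
c=camera("wrist");np.savez("w1.npz",**c);cv2.imwrite("pics/w1.png",c["img"][...,::-1])
print(np.round(c["cam_to_world"],3).tolist(),c["fx"])
for p in((.4765,.2072,.0305),(.4795,.206,.0305),(.5138,.206,.0305)):print(w2px(c,p))
E
```

```text
[[-0.011 -0.001  1.   ]
 [-1.     0.002 -0.011]
 [-0.002 -1.    -0.001]] [0.47732835 0.17175933 0.22252933]
[[-0.011, -0.966, -0.26, 0.548], [-1.0, 0.01, 0.005, 0.172], [-0.002, 0.26, -0.966, 0.384], [0.0, 0.0, 0.0, 1.0]] 288.42956037664976
(np.float64(291.5291095666996), np.float64(179.7720701427271))
(np.float64(292.40624406631827), np.float64(177.3972137734317))
(np.float64(291.41978102580464), np.float64(149.61379418655116))
```

View pics/w1.png

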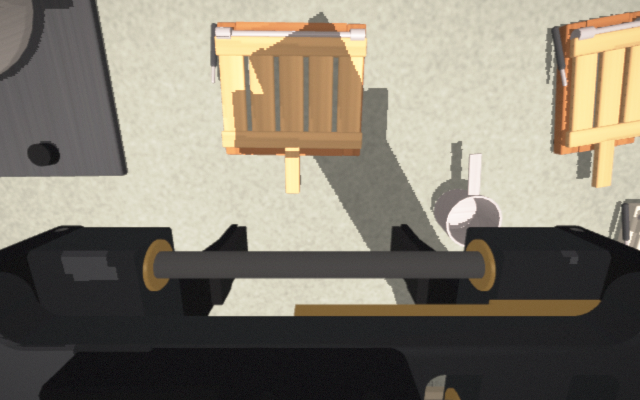

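The wrist view shows the tab from (292,149) to its end at (292,192), left of the jaw centre, with the cup clear at (473,215).

```bash
python3 - <<'E'
from h import *
c=np.load("w1.npz")
for p in((286,192),(299,192),(285,148.5),(299,148.5),(223,149),(362,153.5)):print(px2w(c,*p,.030).round(4))
E
```

```text
[0.4607 0.2148 0.03  ]
[0.4606 0.1984 0.03  ]
[0.5152 0.2138 0.03  ]
[0.515  0.1968 0.03  ]
[0.5154 0.2892 0.03  ]
[0.5081 0.1201 0.03  ]
```

>>> {"fn": "jog_arm", "kwargs": {"commands": [{"translation": [2,34,-10],"twist": -0.006},{"translation": [0,0,-35],"twist": 0},{"translation": [0,0,-35],"twist": 0},{"translation": [0,0,-35],"twist": 0},{"translation": [0,0,-35],"twist": 0},{"translation": [0,0,-24],"twist": 0},{"translation": [0,0,0],"twist": 0}]}}

```text
time: 2.85
ee_pos: [0.4786, 0.1978, 0.0454]
eef_rot: [-0.496, 0.507, -0.506, 0.492]
ft_force: [0.1, -0.3, 0.1]
width: 0.0872
```

>>> {"fn": "jog_arm", "kwargs": {"commands": [{"translation": [0,8,0],"twist": 0},{"translation": [0,0,-18],"twist": 0},{"translation": [0,0,-19],"twist": 0},{"translation": [0,0,0],"twist": 0},{"translation": [0,0,0],"twist": 0}]}}

```text
time: 3.35
ee_pos: [0.4813, 0.2087, 0.0131]
eef_rot: [0.493, -0.506, 0.506, -0.494]
ft_force: [0.1, -0.3, 0.4]
width: 0.0871
```

```bash
python3 - <<'E'
from bench import *
from h import *
s=read_state();print(s["ee_pos"],s["ft_force"])
c=camera("scene");cv2.imwrite("pics/s2.png",cv2.resize(c["img"][60:220,230:430],None,fx=4,fy=3.7)[...,::-1])
E
```

```text
[0.48134887 0.20868533 0.01309603] [ 0.14741841 -0.25643005  0.40247059]
```

View pics/s2.png

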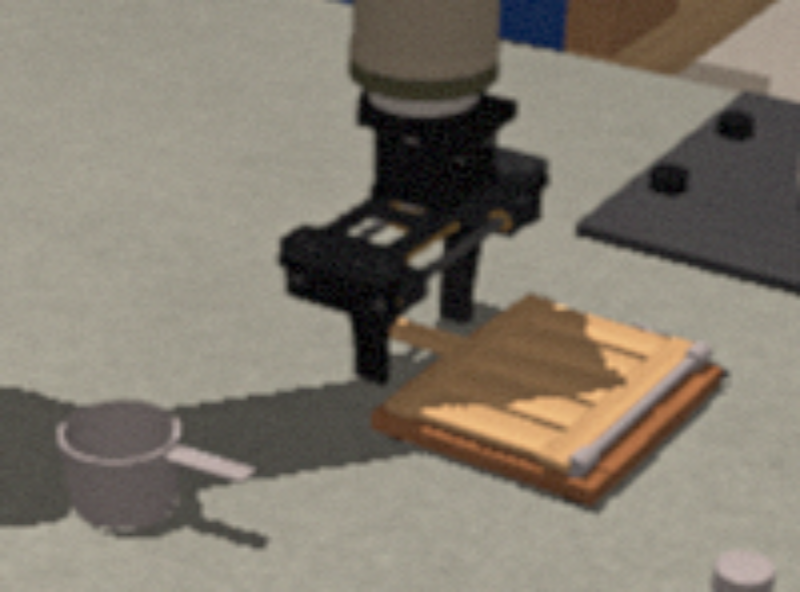

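The fingers straddle the tab and are clear of the panel and the cup. Next I trim the position and close.

>>> {"fn": "jog_arm", "kwargs": {"commands": [{"translation": [-2,-2,-5],"twist": 0},{"translation": [0,0,0],"twist": 0}]}}

```text
time: 3.6
ee_pos: [0.4785, 0.2057, 0.0068]
eef_rot: [0.494, -0.506, 0.506, -0.494]
ft_force: [0.2, -0.4, -0.2]
width: 0.0871
```

>>> {"fn": "jog_arm", "kwargs": {"commands": [{"translation": [0,0,0],"twist": 0},{"translation": [0,0,0],"twist": 0},{"translation": [0,0,0],"twist": 0},{"translation": [0,0,0],"twist": 0},{"translation": [0,0,0],"twist": 0},{"translation": [0,0,0],"twist": 0}], "grip": 1, "grip_force": 25}}

```text
time: 4.2
ee_pos: [0.4786, 0.2061, 0.0066]
eef_rot: [0.494, -0.506, 0.506, -0.494]
ft_force: [0.9, -0.1, 0.1]
width: 0.0469
```

>>> {"fn": "jog_arm", "kwargs": {"commands": [{"translation": [0,0,0],"twist": 0},{"translation": [0,0,0],"twist": 0},{"translation": [0,0,0],"twist": 0},{"translation": [0,0,0],"twist": 0},{"translation": [0,0,0],"twist": 0},{"translation": [0,0,0],"twist": 0}]}}

```text
time: 4.8
ee_pos: [0.4786, 0.206, 0.0066]
eef_rot: [0.494, -0.506, 0.506, -0.494]
ft_force: [1.1, -0.6, 1.0]
width: 0.0179
```

>>> {"fn": "jog_arm", "kwargs": {"commands": [{"translation": [0.2,0,8],"twist": 0},{"translation": [0.6,0,8],"twist": 0},{"translation": [1,0,8],"twist": 0},{"translation": [1.4,0,8],"twist": 0},{"translation": [1.8,0,8],"twist": 0},{"translation": [2.3,0,8],"twist": 0},{"translation": [0,0,0],"twist": 0}]}}

```text
time: 5.5
ee_pos: [0.4858, 0.2058, 0.0554]
eef_rot: [0.494, -0.506, 0.506, -0.494]
ft_force: [-2.5, -1.5, -3.5]
width: 0.0174
```

>>> {"fn": "jog_arm", "kwargs": {"commands": [{"translation": [2.6,0,7.6],"twist": 0},{"translation": [2.9,0,7.6],"twist": 0},{"translation": [3.4,0,7.4],"twist": 0},{"translation": [3.7,-0.1,7.2],"twist": 0},{"translation": [4.1,-0.1,7.1],"twist": 0},{"translation": [4.4,-0.1,6.8],"twist": 0},{"translation": [4.7,-0.1,6.6],"twist": 0},{"translation": [5.1,-0.1,6.3],"twist": 0},{"translation": [5.4,-0.1,6.1],"twist": 0},{"translation": [5.7,-0.1,5.8],"twist": 0},{"translation": [0,0,0],"twist": 0}]}}

```text
time: 6.6
ee_pos: [0.5292, 0.205, 0.1242]
eef_rot: [0.493, -0.506, 0.507, -0.494]
ft_force: [-2.1, -5.1, -0.6]
width: 0.0174
```

```bash
python3 - <<'E'
from bench import *
from h import *
c=camera("scene");cv2.imwrite("pics/s3.png",cv2.resize(c["img"][40:220,230:430],None,fx=3.3,fy=3.3)[...,::-1])
E
```

```text
(no output)
```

View pics/s3.png

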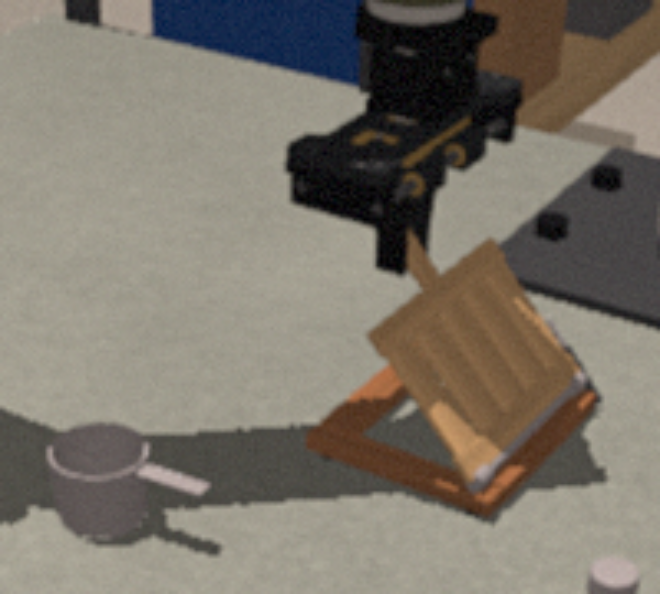

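The panel is following to about 0.8 rad with its tab pivoting in the pads, at tool pixel (405,250) in the crop.

>>> {"fn": "jog_arm", "kwargs": {"commands": [{"translation": [5.5,-0.1,5.3],"twist": 0},{"translation": [6.2,-0.1,5.2],"twist": 0},{"translation": [6.5,-0.1,4.9],"twist": 0},{"translation": [6.7,-0.1,4.5],"twist": 0},{"translation": [6.9,-0.1,4.3],"twist": 0},{"translation": [7.2,-0.1,3.8],"twist": 0},{"translation": [7.3,-0.1,3.5],"twist": 0},{"translation": [7.5,-0.1,3.2],"twist": 0},{"translation": [7.7,-0.1,2.7],"twist": 0},{"translation": [7.7,-0.1,2.4],"twist": 0},{"translation": [7.9,-0.1,2],"twist": 0},{"translation": [8,-0.1,1.5],"twist": 0},{"translation": [0,0,0],"twist": 0}]}}

```text
time: 7.95
ee_pos: [0.6147, 0.2031, 0.1666]
eef_rot: [0.493, -0.506, 0.507, -0.494]
ft_force: [0.2, -6.2, -2.4]
width: 0.0181
```

```bash
python3 - <<'E'
from bench import *
from h import *
c=camera("scene");cv2.imwrite("pics/s4.png",cv2.resize(c["img"][20:220,230:430],None,fx=3,fy=3)[...,::-1])
E
```

```text
(no output)
```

View pics/s4.png

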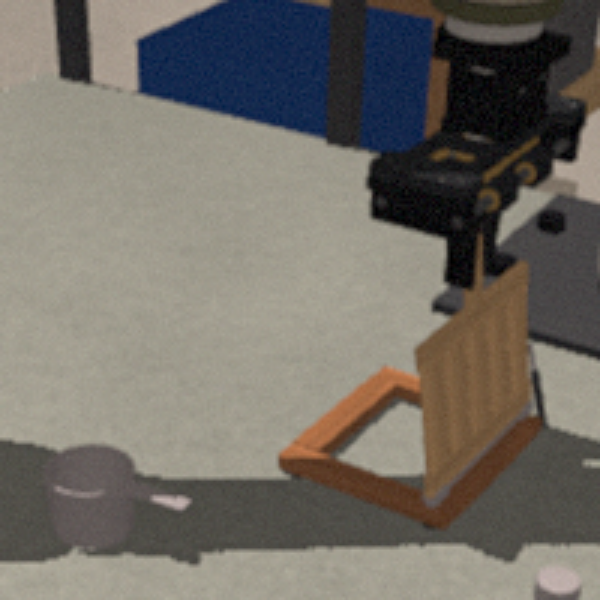

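The panel is close to upright (about 1.4 rad), past centre, and the way behind it is clear. I release it now.

>>> {"fn": "jog_arm", "kwargs": {"commands": [{"translation": [0,0,0],"twist": 0},{"translation": [0,0,0],"twist": 0},{"translation": [0,0,0],"twist": 0},{"translation": [0,0,0],"twist": 0},{"translation": [0,0,0],"twist": 0},{"translation": [0,0,0],"twist": 0},{"translation": [0,0,0],"twist": 0},{"translation": [0,0,0],"twist": 0}], "grip": 0}}

```text
time: 8.8
ee_pos: [0.613, 0.2042, 0.1664]
eef_rot: [0.494, -0.506, 0.506, -0.494]
ft_force: [0.4, 0.7, -0.2]
width: 0.0739
```

>>> {"fn": "jog_arm", "kwargs": {"commands": [{"translation": [0,0,20],"twist": 0},{"translation": [0,0,30],"twist": 0},{"translation": [0,0,30],"twist": 0},{"translation": [-20,0,20],"twist": 0},{"translation": [-30,0,0],"twist": 0},{"translation": [-30,0,0],"twist": 0},{"translation": [0,0,0],"twist": 0}]}}

```text
time: 9.5
ee_pos: [0.5301, 0.2053, 0.2672]
eef_rot: [0.495, -0.505, 0.506, -0.495]
ft_force: [-0.7, 1.7, 0.7]
width: 0.0871
```

```bash
python3 - <<'E'
from bench import *
from h import *
for n in("scene","top"):
    c=camera(n);cv2.imwrite(f"pics/{n}5.png",c["img"][...,::-1]);np.savez(f"{n}5.npz",**c)
s=read_state();print(s["time"],s["ee_pos"],s["ft_force"],s["width"])
# open-pose tab prediction 1.92
for th in(1.4,1.92):
    for r in (.125,.182):
        print(th,r,[np.round(w2px(np.load(f"{n}5.npz"),(.641-r*np.cos(th),.204,.026+r*np.sin(th))),0) for n in("scene","top")])
E
```

```text
9.6 [0.53293281 0.20400036 0.26683705] [ 1.43052802  0.24942063 -0.20163037] 0.0870183471295986
1.4 0.125 [array([386., 119.]), array([214., 181.])]
1.4 0.182 [array([385.,  95.]), array([208., 182.])]
1.92 0.125 [array([413., 129.]), array([215., 152.])]
1.92 0.182 [array([425., 109.]), array([209., 137.])]
```

View pics/scene5.png

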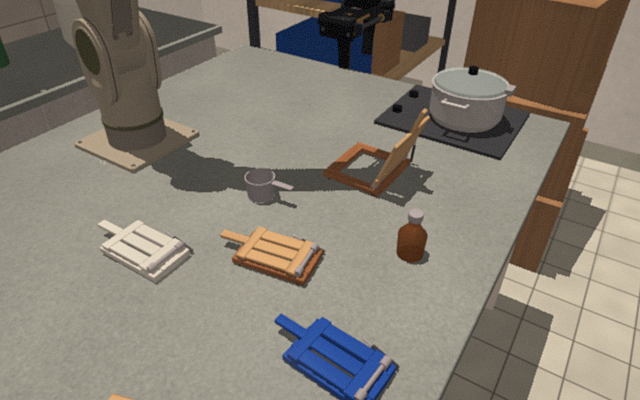

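View pics/top5.png

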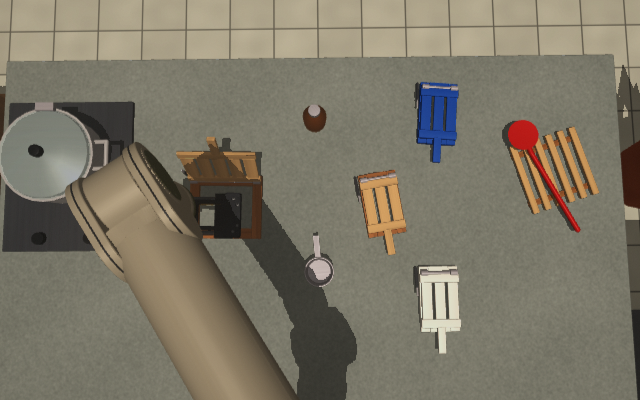

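The panel is open. Its tab tip is at scene (426,113) and top (211,137), against predictions of (425,109) and (209,137) for 1.92 rad. The ladle stand (383,203), cup (319,270) and cruet (315,117) are where they were at the start.

```bash
python3 - <<'E'
from bench import *
print(close_job())
E
```

```text
the job is handed in; nothing more can be done
None
```

I pinched the recipe stand's tab across its width, carried it along the hinge arc to about 1.4 rad and let go. The panel then swung open onto its stop, and I backed the gripper clear before handing in at about 9.6 s.

- **Panel:** in the last pictures the tab tip was within about 4 px of where it should be at 1.92 rad, in both the scene and top views.
- **Other things:** the ladle stand was still folded, and the cruet, cup and look-alikes showed no movement by eye.
- **Forces:** the wrist readings at the end of each move stayed under about 7 N. The gripper was touching nothing at hand-in.
- **Disagreement:** the first scene-camera fix on the tab was about 6 mm off the top-camera one. I settled it with the wrist camera, and the grasp then closed to 17.9 mm on the 18 mm tab.

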